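# Take up the roll brake of a paper dispenser through its adjuster slot

### The job

Take the orange-handled adjuster bar from its holder and, working through the yellow-rimmed slot in the dispenser's green housing, push the star wheel round towards the drum one tooth at a time until the brake shoe bears firmly on the drum and the wheel comes up solid under a light push held for a moment. Work gently: do not hammer or force the wheel or the cover, and do not overtighten the brake. Then stand the adjuster bar back in its holder, let go, and leave the other things where they are.

Things in the scene. Friction and masses are not known exactly. Their poses are not given: they have to be found in the camera images.
- dispenser: Fixed kraft-paper roll dispenser with a roll brake. Origin on the table right under the star wheel; x along the wheel's axle and the paper roll, y level from the housing to the brake drum, z up. Green adjuster housing 76 mm (x) by 110 mm (y), flat cover 108 mm above the table; its +x side is open, so the wheel shows. Roll and drum lie at y = 100 to 200 mm, up to 121 mm high.
- slot (a point): Middle of the access slot (yellow rim) in the cover, level with the cover's upper face, axes as the dispenser's. The slot is 32 mm long in y, 15 mm wide in x, through the 6 mm cover. One stroke along it turns the wheel at most about one tooth: then lift the blade, bring it back and enter behind the next tooth.
- work_point (a point): Point 19 mm below the slot's middle, axes as the dispenser's: a good depth for the blade's end, pushed from about 10 mm before it (-y) to 10 mm past it (+y). A blade that comes down on a tooth tip is stopped above this depth, 9 to 14 mm under the cover's face; about 6 mm further along it finds the gap.
- star: Steel star wheel on a level axle along x; origin on the axle, 65 mm above the table, under the slot's middle; z runs up one tooth. 12 mm thick, ten straight teeth 36 degrees apart, 5 mm thick, root radius 22, tip radius 34 mm (topmost tip 9 mm below the cover's upper face). The start angle varies. It stays where it is left; turning it takes about 0.12 N m, some 5 N on a tooth.
- shoe: Red brake shoe block 34 x 10 x 44 mm on a rod from the housing, with a black lining on its face towards the drum. Only the star wheel moves it: each tooth pushed at the top towards +y (the drum) brings it 4 mm nearer; from the start about 1.2 to 3.2 teeth are needed. Origin mid-face, behind the lining.
- lining_back (a point): Middle of the shoe's face, where the lining begins. The lining's wear is unknown: its face stands 0 to 4 mm ahead of this point along dispenser y, so the clearance must be felt at the wheel. Once it bears on the drum the wheel comes up solid; 8 to 12 N on the tooth, held for half a second, is then plenty; over some 17 N overtightens it.
- drum: Steel brake drum disc on the paper roll's shaft, 100 mm diameter, 34 mm thick, axis along x, fixed; origin at its centre, 65 mm above the table. Its rim is 100 mm from the star wheel's axle along dispenser y.
- adjuster: Loose adjuster bar, 120 g, upright in its holder. Origin mid lower end of the blade, z up to the handle. Steel blade 9 mm (x) by 6 mm (y), 55 mm long; above it the orange handle block 32 mm (x) by 20 mm (y), 45 mm tall. In the slot its y goes along the slot's y (either way round).
- handle (a point): Middle of the adjuster's handle, 77.5 mm above its origin, same axes. Grip it firmly across its 20 mm (y).
- holder: Fixed grey holder block 56 x 56 x 60 mm with an upright rectangular through pocket 16 mm (x) by 13 mm (y) in its middle; origin on the table at its centre, axes along the pocket. The adjuster hangs in it with its handle's underside on the block's top, its blade's end then 5 mm above the table.
- holder_top (a point): Middle of the pocket's mouth, 60 mm above the table.
- label_box: bystander: brown cardboard box 100 x 70 x 45 mm
- tape_roll: bystander: yellow roll of tape lying flat, 100 mm diameter, 45 mm high
- pen_cup: bystander: blue plastic cup 90 mm high
- screwdriver: bystander: green-handled screwdriver lying on the table, not needed
- glue_bottle: bystander: white bottle with orange cap, 130 mm high
- pad_stack: bystander: green stack of writing pads 150 x 105 x 30 mm
- spare_collar: bystander: loose steel collar ring, 48 mm diameter, 14 mm high

How it is judged (in metres and radians):
On the way, in this order (a step that is already met when the one before it is completed fails the run):
1. the adjuster bar is drawn out of its holder (z of adjuster in the frame of holder above 0.062 m), for 0.1 s.
2. the adjuster bar, pushing on the star wheel, presses the brake shoe on the drum with over 8 N (about 7 N on the tooth) (contact force between shoe and drum above 8 N and contact force between adjuster and star above 3 N), for 0.2 s.
At the end, for the whole second after the job is handed in: The brake shoe still presses on the drum (over 4 N), and the adjuster bar stands at rest in its holder: blade end within 6 mm of the pocket's axis and no more than 10 mm above the table (handle seated on the block), within 0.12 rad of upright (contact force between shoe and drum above 4 N and horizontal distance between adjuster and holder below 0.006 m and z of adjuster in the frame of holder below 0.01 m and angle between adjuster's own z axis and vertical below 0.12 rad and linear speed of adjuster below 0.02 m/s); the robot touches nothing.
It fails at once if the adjuster bar presses on the star wheel with more than 32 N (contact force between adjuster and star above 32 N).
It fails at once if the adjuster bar presses on the dispenser's housing with more than 30 N (contact force between adjuster and dispenser above 30 N).
It fails at once if the brake is overtightened: the shoe presses on the drum with more than 50 N (some 18 N on the tooth) (contact force between shoe and drum above 50 N).
It fails at once if the hand or arm itself pushes the star wheel or the shoe (contact force between any of the fingers, the arm and star above 1 N or contact force between any of the fingers, the arm and shoe above 1 N).
It fails at once if a bystander is moved by more than 30 mm (distance of any of label_box, tape_roll, pen_cup, screwdriver, glue_bottle, pad_stack, spare_collar from where it was at the start of the episode above 0.03 m).
It also fails if it takes over 67 s, if anything falls off the work surface, if the arm or the gripper's body presses on something with over 40 N, if the wrist force passes 120 N, or if a joint passes its speed limit or range.

### The arm

A 6-joint arm with a two-finger parallel gripper is mounted at the origin on the work surface. World frame = base frame: x ahead of the robot, y to its left, z up, the work surface at z = 0. Lengths are in mm, angles in rad, forces in N, time in s.
With the tool pointing down it reaches from about 275 to 1000 mm from the base axis. Payload 8.4 kg.
Tool frame: the origin (TCP) lies at the centre of the arm's flange, where the gripper is bolted on; the fingertips stand 173 mm ahead of it and the grasp point (between the pads) lies 155 mm ahead of it (tcp_to_tips is the distance from the TCP to the fingertips, in mm); z points along the fingers, x is the direction in which the jaws open and shut, and the axes are right-handed (so a half turn about z gives the same grasp; the last joint's range is limited). The gripper opens to 85 mm and grips with 20 to 120 N. Pads are 22 mm wide; open, the fingers measure 114 mm over their backs; the gripper's body (76 mm by 85 mm) begins 54 mm behind the grasp point. The pads swing forward as they close: fully open they stand 13 mm farther back than shut.
Start: joints at [1.117, 0.353, 1.633, -0, 1.155, -0.002], TCP at [272.866, 562.293, 404.681] pointing down, gripper open.
Joint ranges: [-2.63, 2.63], [-0.92, 2.1], [0.06, 2.66], [-1.3, 4.44], [0, 2.69], [-3.02, 3.02]. Speed limits (rad/s): [2.22, 2.22, 2.79, 3.14, 3.14, 3.14].

### API

Orientations are given as [roll, pitch, yaw] about the fixed x, y, z axes, in that order (R = Rz(yaw) Ry(pitch) Rx(roll)).
In Python, from rig import sense, grab_frame, camera_info, sign_off, tcp_to_tips gives the robot as it stands.
- The arm moves only by the shell command python3 -m creep 'ROWS' [FORCE]. ROWS is text: rows parted by semicolons, each of 5 numbers parted by spaces: the opening in per cent of the stroke, from 0 (shut) to 100 (fully open), then the shift along the tool's x, y, z in cm, then the turn about the tool's z in degrees. In form: fingers tx ty tz roll; .... A call has 1 to 20 rows; each row is the pose to reach, as a shift and turn from the pose measured when the call began, along the tool's axes at that moment; what a row does not reach only later rows make up. A row lasts 1/10 s, in which the tool goes at most 50 mm and 8.59 degrees, less where a joint would pass 70% of its speed; a pose out of reach is approached as far as the arm can. A call with a gripper value outside its range is refused whole. The fingers move at their own pace and stop on an object; FORCE is the grip in N (left out, the last holds). Time passes only in rows, so rows that repeat a pose let the fingers close. It gives the time, the measured TCP pose, the force and the opening at its end, in the units of the state.
- sense(): the state, without advancing time (a new reading comes with each control period).
- grab_frame(name): name is "side" or "top" or "wrist"; returns (picture, depth): 400x640x3 uint8, blue, green, red; 400x640 float32, mm along the optical axis (not along the pixel's ray), 0 where there is no reading.
- camera_info(name): a dict with "vertical_fov" (degrees; the focal length in pixels is half the picture's height over the tangent of half this angle, whatever the lens; pixels are square), "cx", "cy" (the principal point, pixels), "world_to_cam" (4x4, takes a point from world to camera coordinates). Camera axes: x right, y down, z forward; pixel columns grow to the right and rows downward; lengths in mm; the calibration is good to about 2 mm. A picture is of the moment at which its call begins: read the wrist's pose just before it. camera_info takes no time and is no camera call; for the wrist camera it gives the pose at the moment of the call.
- sign_off(): hands the job in, once; it reports no verdict.
The state is a dict: "clock": time; "qpos": joint angles; "qvel": joint speeds; "joint_efforts": joint torques, N m; "eef_pos": TCP position; "tcp_rot": TCP orientation; "contact_force": force on the tool from outside, world axes, zero at the start; "wrist_torque": the same for the moment, N m; "opening": opening from 0.0 (shut) to 1.0 (fully open).
Only numpy, scipy, OpenCV 4.12 (cv2) and the standard library are available. Lean on these libraries where they do the work, as an engineer would, in place of code of your own. Each camera call takes 0.05 s, during which the arm holds its last target.

## Working session

There is one attempt and no reset: what is moved stays moved. The work goes in short steps, Python scripts to look and compute and a shell command to move; the robot and the scene stay as the last step left them, time stands still between calls to the robot, and variables do not carry over. Pictures are saved under pics/ and viewed, and the job is handed in when it is done.

```bash
ls; mkdir -p pics; python3 - <<'E'
from rig import *
import cv2
s=sense();print(s)
for n in("side","top","wrist"):
    im,d=grab_frame(n);cv2.imwrite(f"pics/{n}0.png",im);import numpy as np;np.save(f"pics/{n}0.npy",d);np.save(f"pics/{n}0i.npy",im)
    c=camera_info(n);print(n,c);np.save(f"pics/{n}0w.npy",c["world_to_cam"])
E
```

```text
pics
{'clock': 0.0, 'qpos': array([ 1.11660706e+00,  3.53624272e-01,  1.63417512e+00,  1.99828125e-05,
        1.15519926e+00, -2.39317906e-03]), 'qvel': array([-0.00027277, -0.00144071, -0.00053822, -0.00012959,  0.00028318,
       -0.00087118]), 'joint_efforts': array([ 1.87192258e-03, -6.05229449e+01, -3.42072415e+01,  5.15583702e-05,
        9.19944694e-03, -6.46370040e-06]), 'eef_pos': array([272.7452966 , 562.06427257, 403.95888805]), 'tcp_rot': array([-3.14157102e+00,  1.40595232e-03,  1.11899217e+00]), 'contact_force': array([ 0.19966784, -0.45751219,  0.06104014]), 'wrist_torque': array([ 0.04158134, -0.03627381,  0.01931012]), 'opening': 1.001249954995111}
side {'vertical_fov': 57.21904262852665, 'cx': 322.8261853738045, 'cy': 201.13086111742982, 'world_to_cam': array([[ 8.17137367e-01, -5.76087340e-01,  2.02459841e-02,
        -4.11254280e+02],
       [-3.99011386e-01, -5.90618118e-01, -7.01398711e-01,
         2.82955864e+02],
       [ 4.16024563e-01,  5.65060718e-01, -7.12481542e-01,
         9.91174255e+02],
       [ 0.00000000e+00,  0.00000000e+00,  0.00000000e+00,
   
[... 223 characters left out ...]
[-9.90542417e-01, -5.52317372e-03, -1.37095644e-01,
         5.09950940e+02],
       [ 1.36983427e-01,  1.71902226e-02, -9.90424170e-01,
         1.45877049e+03],
       [ 0.00000000e+00,  0.00000000e+00,  0.00000000e+00,
         1.00000000e+00]])}
wrist {'vertical_fov': 58.70273732730793, 'cx': 322.11278323052534, 'cy': 190.9999569188303, 'world_to_cam': array([[ 4.36382427e-01,  8.99761263e-01, -2.15631094e-04,
        -6.25507174e+02],
       [ 8.57563104e-01, -4.15843847e-01,  3.02753064e-01,
        -3.83851531e+01],
       [ 2.72315810e-01, -1.32301034e-01, -9.53069009e-01,
         3.80030419e+02],
       [ 0.00000000e+00,  0.00000000e+00,  0.00000000e+00,
         1.00000000e+00]])}
```

View pics/side0.png

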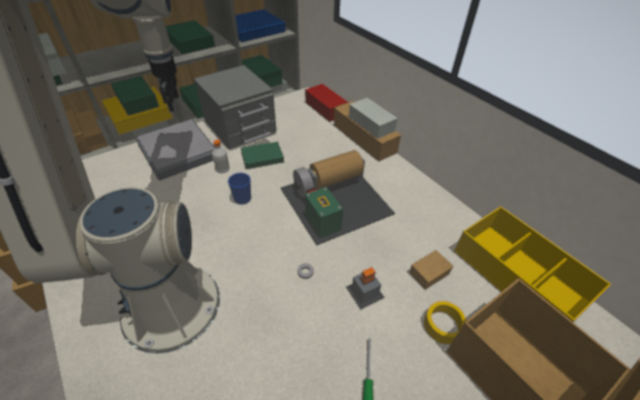

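View pics/top0.png

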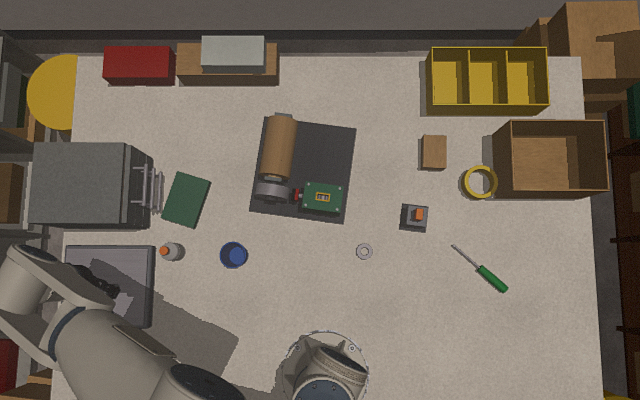

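View pics/wrist0.png

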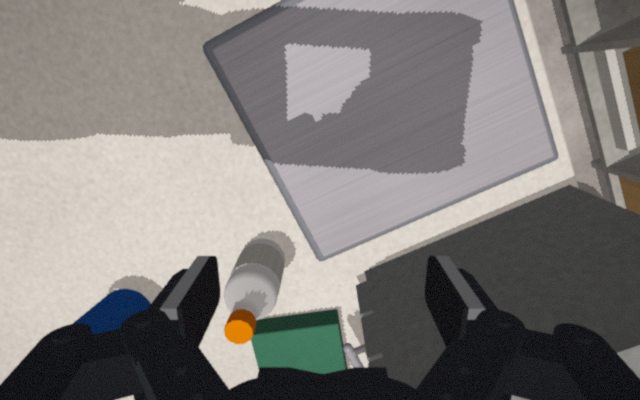

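The top view shows the holder at about (414,218) with the orange handle, the green housing at (322,197) with the slot, the drum at (270,190) to its left (world +y), and the roll going up (+x).

```bash
cat > h.py <<'E'
import numpy as np,cv2
from rig import *
def cloud(im,d,c):
    f=200/np.tan(np.radians(c["vertical_fov"]/2)); v,u=np.mgrid[0:400,0:640]
    z=d.astype(float); P=np.stack([(u-c["cx"])*z/f,(v-c["cy"])*z/f,z],-1)
    W=c["world_to_cam"]; return (P-W[:3,3])@W[:3,:3]
def proj(p,c):
    f=200/np.tan(np.radians(c["vertical_fov"]/2)); q=c["world_to_cam"][:3,:3]@np.asarray(p)+c["world_to_cam"][:3,3]
    return q[:2]/q[2]*f+[c["cx"],c["cy"]]
E
python3 - <<'E'
from h import *
for n in("top","side"):
    im=np.load(f"pics/{n}0i.npy");d=np.load(f"pics/{n}0.npy");X=cloud(im,d,camera_info(n))
    hsv=cv2.cvtColor(im,cv2.COLOR_BGR2HSV)
    ok=(d>0)
    def show(name,m):
        P=X[m&ok]; 
        if len(P)<3: print(n,name,len(P));return
        r=cv2.minAreaRect(P[:,:2].astype(np.float32))
        print(n,name,len(P),"mean",P.mean(0).round(1),"med z",np.median(P[:,2]).round(1),"rect",np.round(r[0],1),np.round(r[1],1),round(r[2],2))
    H,S,V=hsv[...,0],hsv[...,1],hsv[...,2]
    x,y,z=X[...,0],X[...,1],X[...,2]
    near=(x>330)&(x<800)&(y>-300)&(y<300)
    show("cover",near&(H>60)&(H<95)&(S>90)&(z>100)&(z<118)&(y<80))
    show("cover90",near&(H>50)&(H<95)&(S>60)&(z>100)&(z<118)&(y<80))
    show("yellow",near&(H>20)&(H<35)&(S>120)&(z>95)&(z<120)&(y<80))
    show("handle",near&(H>3)&(H<18)&(S>170)&(z>60)&(z<120)&(y<-100))
    show("handletop",near&(H>3)&(H<18)&(S>170)&(z>98)&(z<120)&(y<-100))
    show("holder",near&(z>52)&(z<66)&(y<-100)&(y>-250)&(x<600)&(x>400))
    show("shoe",near&((H<5)|(H>175))&(S>130)&(z>30)&(z<120))
im=np.load("pics/top0i.npy")
a=cv2.resize(im[150:250,230:350],(720,600),interpolation=cv2.INTER_CUBIC);cv2.imwrite("pics/ctop.png",a)
a=cv2.resize(im[190:240,390:440],(600,600),interpolation=cv2.INTER_CUBIC);cv2.imwrite("pics/chold.png",a)
E
```

```text
top cover 31 mean [504.3  13.3 108.7] med z 108.8 rect [502.8   9.9] [115.4  36.9] 55.11
top cover90 806 mean [505.    8.5 108. ] med z 108.0 rect [505.1   8.3] [108.9  76.1] 82.04
top yellow 27 mean [503.7  10.  108.2] med z 108.3 rect [504.4   8.5] [40.6 23.1] 79.7
top handle 46 mean [ 458.  -263.9  105.4] med z 105.2 rect [ 457.5 -263.5] [16.  29.5] 84.52
top handletop 46 mean [ 458.  -263.9  105.4] med z 105.2 rect [ 457.5 -263.5] [16.  29.5] 84.52
top holder 84 mean [ 456.9 -243.5   59.2] med z 59.1 rect [ 458.2 -241.8] [15.7 55.2] 89.71
top shoe 34 mean [515.1  83.7  86.5] med z 86.6 rect [514.7  83.1] [29.2  9.6] 1.72
side cover 193 mean [510.    4.7 106.9] med z 106.9 rect [507.    8.3] [96.  66.4] 85.92
side cover90 482 mean [504.8   2.1 106.8] med z 106.8 rect [507.    6.2] [110.5  77.3] 82.86
side yellow 43 mean [510.   11.4 106.7] med z 106.8 rect [508.5   8.5] [42.1 24.6] 75.05
side handle 51 mean [ 458.3 -267.1  103.3] med z 103.5 rect [ 459.2 -266.5] [14.5 27.6] 88.18
side handletop 50 mean [ 458.2 -267.   103.5] med z 103.5 rect [ 459.2 -266.5] [14.5 27.6] 88.18
side holder 45 mean [ 443.7 -241.8   58.4] med z 58.6 rect [ 447.4 -242.9] [15.4 29.3] 81.86
side shoe 0
```

View pics/ctop.png

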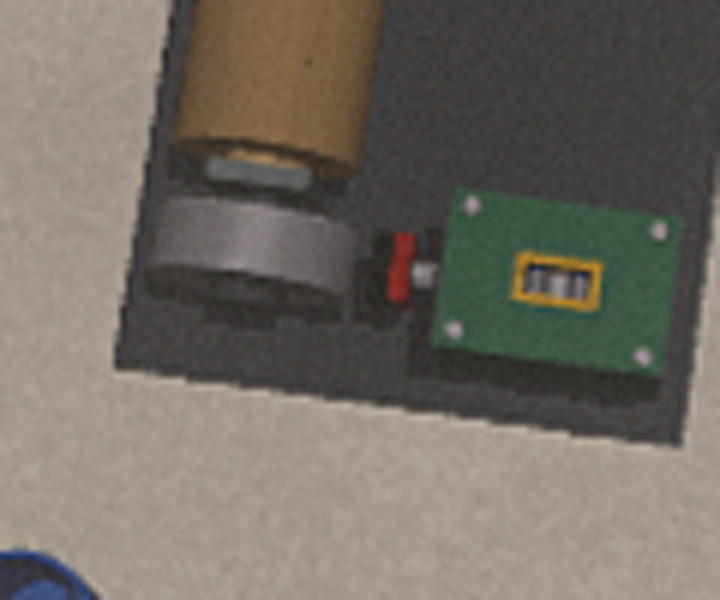

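View pics/chold.png

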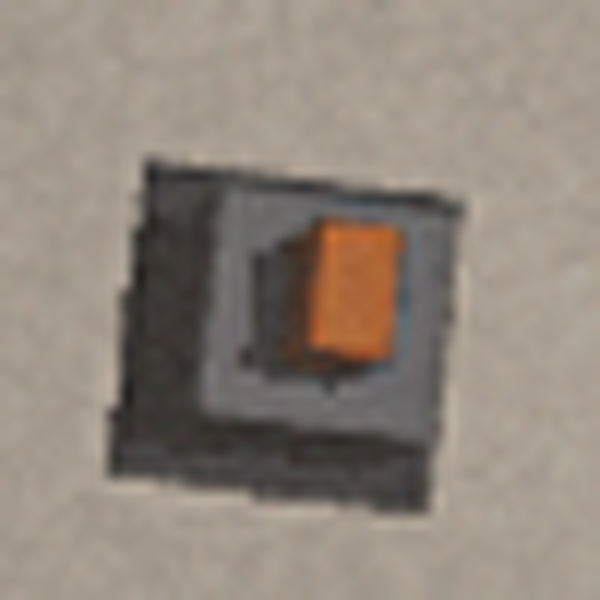

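```bash
cat >> h.py <<'E'
from scipy.spatial.transform import Rotation as Ro
def Rt(s): return Ro.from_euler('xyz',s["tcp_rot"]).as_matrix()
def delta(p,yawdeg,s=None):
    s=s or sense(); R=Rt(s); d=R.T@(np.asarray(p)-s["eef_pos"])/10
    cy=np.degrees(np.arctan2(R[1,0],R[0,0])); r=-((yawdeg-cy+180)%360-180)
    print("cm",d.round(2),"roll",round(r,2),"yaw now",round(cy,2)); return d,r
def wcam_at(p,yawdeg):
    s=sense();c=camera_info("wrist");W=c["world_to_cam"]
    T=np.eye(4);T[:3,:3]=Rt(s);T[:3,3]=s["eef_pos"]
    M=W@T
    N=np.eye(4);N[:3,:3]=Ro.from_euler('xyz',[np.pi,0,np.radians(yawdeg)]).as_matrix();N[:3,3]=p
    c["world_to_cam"]=M@np.linalg.inv(N);return c
E
python3 - <<'E'
from h import *
for p in ([458,-264,400],[400,-264,400],[360,-264,400],[500,-264,400],[550,-264,400]):
    c=wcam_at(p,84);W=c["world_to_cam"]
    print(p,"cam at",(-W[:3,:3].T@W[:3,3]).round(),[proj(q,c).round() for q in([458,-264,105],[458,-242,60])])
delta([458,-264,380],84);delta([390,-264,400],84)
E
```

```text
[458, -264, 400] cam at [ 380. -255.  370.] [array([321., 184.]), array([345., 168.])]
[400, -264, 400] cam at [ 322. -255.  370.] [array([328., 251.]), array([351., 227.])]
[360, -264, 400] cam at [ 282. -255.  370.] [array([333., 293.]), array([354., 265.])]
[500, -264, 400] cam at [ 422. -255.  370.] [array([315., 130.]), array([341., 120.])]
[550, -264, 400] cam at [ 472. -255.  370.] [array([307.,  59.]), array([336.,  59.])]
cm [-66.24  52.73   2.49] roll -19.88 yaw now 64.12
cm [-69.21  46.61   0.49] roll -19.88 yaw now 64.12
```

```bash
python3 -m creep '100 -66.2 52.7 2.5 -19.9;100 -66.2 52.7 2.5 -19.9;100 -66.2 52.7 2.5 -19.9;100 -66.2 52.7 2.5 -19.9;100 -66.2 52.7 2.5 -19.9;100 -66.2 52.7 2.5 -19.9;100 -66.2 52.7 2.5 -19.9;100 -66.2 52.7 2.5 -19.9;100 -66.2 52.7 2.5 -19.9;100 -66.2 52.7 2.5 -19.9;100 -66.2 52.7 2.5 -19.9;100 -66.2 52.7 2.5 -19.9;100 -66.2 52.7 2.5 -19.9;100 -66.2 52.7 2.5 -19.9;100 -66.2 52.7 2.5 -19.9;100 -66.2 52.7 2.5 -19.9;100 -66.2 52.7 2.5 -19.9;100 -66.2 52.7 2.5 -19.9;100 -66.2 52.7 2.5 -19.9;100 -66.2 52.7 2.5 -19.9' 40; cat > look.py <<'E'
from h import *
import sys
def look(n,tag):
    c=camera_info(n);im,d=grab_frame(n);cv2.imwrite(f"pics/{tag}.png",im);np.savez(f"pics/{tag}.npz",im=im,d=d,W=c["world_to_cam"])
    return im,d,c
E
python3 - <<'E'
from look import *
im,d,c=look("wrist","w1");X=cloud(im,d,c);s=sense();print(s["clock"],s["eef_pos"],s["tcp_rot"],s["qpos"])
hsv=cv2.cvtColor(im,cv2.COLOR_BGR2HSV);H,S,V=[hsv[...,i] for i in range(3)]
z=X[...,2];x=X[...,0];y=X[...,1]
for name,m in(("handtop",(H>3)&(H<18)&(S>150)&(z>98)&(z<115)),("holdtop",(z>54)&(z<66)&(abs(x-458)<60)&(abs(y+255)<60)),("hand",(H>3)&(H<18)&(S>150)&(abs(x-458)<60)&(abs(y+255)<60))):
    P=X[m&(d>0)];r=cv2.minAreaRect(P[:,:2].astype(np.float32));print(name,len(P),P.mean(0).round(1),[np.round(q,1) for q in r])
E
```

```text
clock: 2.15
eef_pos: [457.5, -262.7, 379.5]
tcp_rot: [-3.14, 0.0, 1.466]
contact_force: [-0.5, 0.3, -0.1]
opening: 1.0
2.2 [ 457.54622669 -262.41466623  379.65881523] [-3.14046872e+00  4.40818955e-04  1.46721116e+00] [-5.23293463e-01  2.29281458e-01  1.86627159e+00 -9.93863197e-04
  1.04688658e+00 -1.99000682e+00]
handtop 1152 [ 460.4 -272.4  104.8] [array([ 499.6, -384.6]), array([ 44.3, 283.3]), np.float64(16.6)]
holdtop 3031 [ 453.8 -263.1   60.2] [array([ 458.8, -263.4]), array([55.9, 56.6]), np.float64(82.8)]
hand 1372 [ 455.1 -262.6  108.4] [array([ 458.2, -253.8]), array([114.7,  36.6]), np.float64(83.9)]
```

View pics/w1.png

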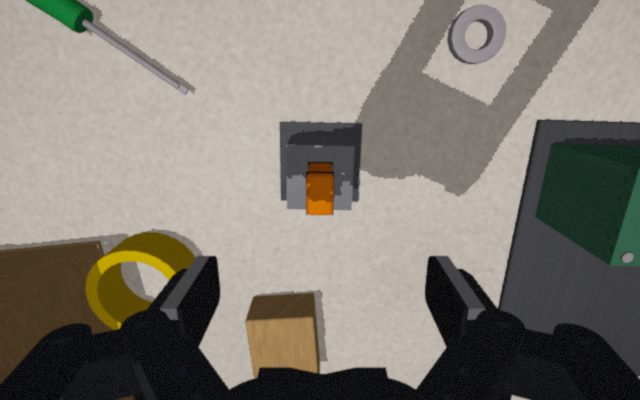

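The wrist view shows the holder top centred near (320,180), the orange handle at (320,190), jaws aligned with it. Refining the handle.

```bash
python3 - <<'E'
from h import *
q=np.load("pics/w1.npz");c=camera_info("wrist");c["world_to_cam"]=q["W"];im,d=q["im"],q["d"];X=cloud(im,d,c)
hsv=cv2.cvtColor(im,cv2.COLOR_BGR2HSV);H,S,V=[hsv[...,i] for i in range(3)]
z=X[...,2];x=X[...,0];y=X[...,1];n=(abs(x-458)<40)&(abs(y+263)<40)
for lo in(95,100,102):
    P=X[(z>lo)&(z<112)&n];r=cv2.minAreaRect(P[:,:2].astype(np.float32));print(len(P),P.mean(0).round(1),[np.round(q,1) for q in r],np.percentile(P,[1,50,99],axis=0).round(1).tolist())
delta([458.5,-263.4,243],82.8)
E
```

```text
1233 [ 457.5 -263.3  104.4] [array([ 459.3, -263.3]), array([20.5, 32.6]), np.float64(83.3)] [[442.8, -274.3, 97.7], [457.2, -263.2, 104.9], [474.3, -252.2, 106.7]]
1163 [ 458.  -263.2  104.7] [array([ 459. , -263.3]), array([20.4, 31.8]), np.float64(83.0)] [[443.3, -273.9, 100.3], [457.9, -263.2, 105.0], [474.3, -252.5, 106.7]]
1106 [ 458.4 -263.1  104.9] [array([ 458.9, -263.3]), array([19.2, 31.5]), np.float64(84.6)] [[443.6, -273.3, 102.4], [458.3, -263.1, 105.0], [474.2, -253.1, 106.7]]
cm [-0.08  0.12 13.67] roll 1.27 yaw now 84.07
```

```bash
python3 -m creep '100 -0.08 0.15 3.5 1.2;100 -0.08 0.15 7 1.2;100 -0.08 0.15 10 1.2;100 -0.08 0.15 12 1.2;100 -0.08 0.15 13.3 1.2;100 -0.08 0.15 13.85 1.2;100 -0.08 0.15 13.85 1.2;100 -0.08 0.15 13.85 1.2;0 -0.08 0.15 13.85 1.2;0 -0.08 0.15 13.85 1.2;0 -0.08 0.15 13.85 1.2;0 -0.08 0.15 13.85 1.2;0 -0.08 0.15 13.85 1.2;0 -0.08 0.15 13.85 1.2;0 -0.08 0.15 13.85 1.2;0 -0.08 0.15 13.85 1.2' 100
python3 - <<'E'
from look import *
s=sense();print(s)
look("wrist","w2")
E
```

```text
clock: 3.8
eef_pos: [458.9, -263.5, 241.6]
tcp_rot: [-3.141, 0.001, 1.446]
contact_force: [-1.3, -0.1, 6.1]
opening: 0.221
{'clock': 3.8, 'qpos': array([-5.23795209e-01,  4.24705106e-01,  1.96427503e+00, -1.30218265e-03,
        7.53013478e-01, -1.96907448e+00]), 'qvel': array([-2.30046060e-03,  4.86110550e-06, -1.39075096e-04, -1.01138357e-03,
        1.96403960e-03,  1.11069006e-03]), 'joint_efforts': array([ 1.61985154e-01, -5.22099674e+01, -2.28300190e+01,  4.61305829e-02,
       -4.09752997e-01, -2.29541147e-04]), 'eef_pos': array([ 458.92115351, -263.52031565,  241.55035264]), 'tcp_rot': array([-3.14087748e+00,  6.64766390e-04,  1.44622980e+00]), 'contact_force': array([-1.27293097, -0.1092443 ,  6.06028213]), 'wrist_torque': array([0.09138054, 0.20653305, 0.02001959]), 'opening': 0.22075707183708862}
```

View pics/w2.png

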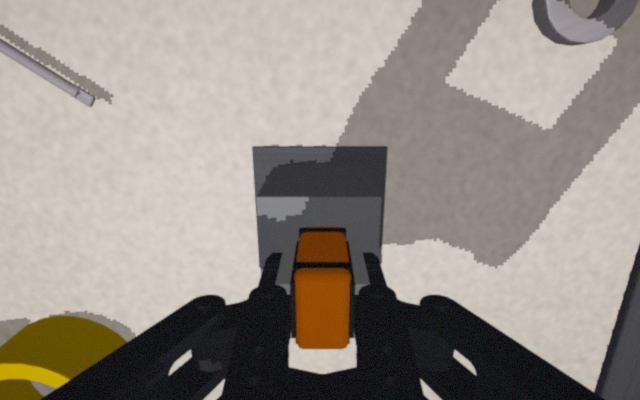

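```bash
python3 -m creep '0 0 0 -1;0 0 0 -3;0 0 0 -5;0 0 0 -8;0 0 0 -11;0 0 0 -14;0 0 0 -14'
python3 - <<'E'
from h import *
s=sense();print(s["clock"],s["contact_force"],s["opening"])
for p in([560,8,385],[580,8,385]):
    c=wcam_at(p,82);t=np.array(p)-[0,0,236.5]
    print([proj(q,c).round() for q in([505,8,108],[521,12,108],[489,4,108],t,t+[0,0,55],t+[0,0,55]+[-16,0,0])])
delta([560,8,385],82.2)
E
```

```text
3.85 [-0.77622749 -0.36104046  5.72469384] 0.220753049366404
[array([309., 115.]), array([318., 137.]), array([299.,  91.]), array([320., 211.]), array([319., 252.]), array([315., 221.])]
[array([304.,  84.]), array([314., 108.]), array([295.,  60.]), array([320., 211.]), array([319., 252.]), array([315., 221.])]
cm [ 28.19   6.65 -14.37] roll 0.66 yaw now 82.86invalid input at $[0]: expected 5 numbers
```

```bash
python3 -m creep '0 0 0 -1 0;0 0 0 -3 0;0 0 0 -5 0;0 0 0 -8 0;0 0 0 -11 0;0 0 0 -14.4 0;0 0 0 -14.4 0;0 5 1 -14.4 0.6;0 10 2 -14.4 0.6;0 14 3 -14.4 0.6;0 18 4 -14.4 0.6;0 22 5 -14.4 0.6;0 25.5 6 -14.4 0.6;0 28.2 6.6 -14.4 0.6;0 28.2 6.6 -14.4 0.6;0 28.2 6.6 -14.4 0.6;0 28.2 6.6 -14.4 0.6'
python3 - <<'E'
from look import *
im,d,c=look("wrist","w3");X=cloud(im,d,c);s=sense();print(s["clock"],s["eef_pos"],s["tcp_rot"],s["contact_force"],s["opening"])
hsv=cv2.cvtColor(im,cv2.COLOR_BGR2HSV);H,S,V=[hsv[...,i] for i in range(3)]
z=X[...,2];x=X[...,0];y=X[...,1];n=(abs(x-505)<80)&(abs(y-8)<80)&(d>0)
for name,m in(("cover",n&(z>104)&(z<112)&(H>50)&(H<95)&(S>60)),("yel",n&(z>102)&(z<112)&(H>18)&(H<36)&(S>120))):
    P=X[m];r=cv2.minAreaRect(P[:,:2].astype(np.float32));print(name,len(P),P.mean(0).round(1),[np.round(q,1) for q in r])
cv2.imwrite("pics/w3c.png",cv2.resize(im[40:200,210:410],(800,640)[:2] if 0 else (750,600),interpolation=cv2.INTER_CUBIC))
E
```

```text
clock: 5.55
eef_pos: [559.0, 7.5, 385.0]
tcp_rot: [-3.14, 0.001, 1.435]
contact_force: [0.1, 0.0, -1.1]
opening: 0.219
5.6 [559.10436194   7.27179919 385.09934259] [-3.14021032e+00  1.00647422e-03  1.43486309e+00] [ 0.50636007  1.1612067  -0.88259823] 0.22267133990920165
cover 15454 [504.5  10.  108.3] [array([506.5,   9.6]), array([110.3,  76.4]), np.float64(82.3)]
yel 1096 [507.    8.9 108.8] [array([506.7,   9.3]), array([40.8, 23.9]), np.float64(82.3)]
```

View pics/w3.png

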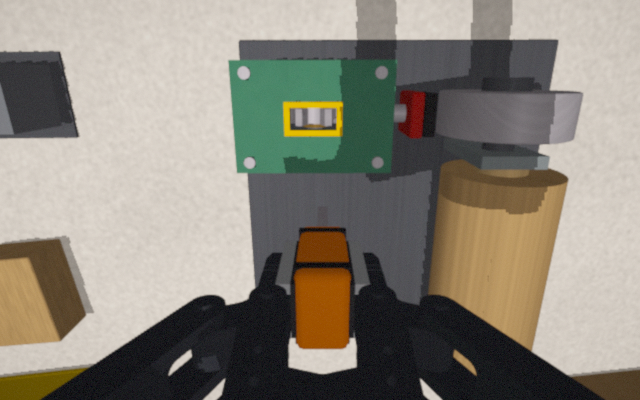

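View pics/w3c.png

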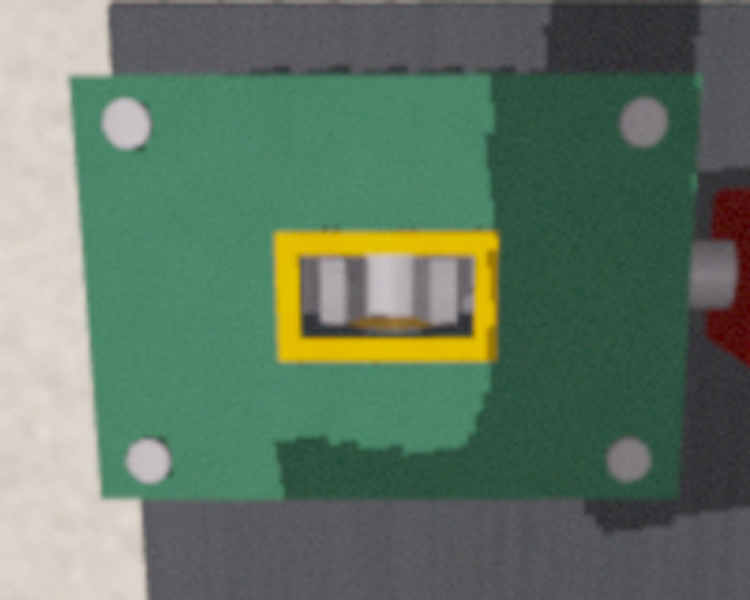

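```bash
python3 - <<'E'
from h import *
q=np.load("pics/w3.npz");c=camera_info("wrist");c["world_to_cam"]=q["W"];X=cloud(q["im"],q["d"],c)
a=np.radians(-7.7);R=np.array([[np.cos(a),-np.sin(a)],[np.sin(a),np.cos(a)]])
L=(X[...,:2]-[506.6,9.4])@R; z=X[...,2]
m=(abs(L[...,0])<4)&(abs(L[...,1])<16)&(z<106)
for b in range(-16,17,1):
    k=m&(abs(L[...,1]-b)<.5)
    if k.any():print(b,k.sum(),np.percentile(z[k],[10,50,90]).round(1))
E
```

```text
-16 10 [ 79.7  81.1 105.4]
-15 11 [80.6 81.1 81.8]
-14 11 [81.2 82.1 82.8]
-13 4 [96.4 96.6 96.8]
-12 18 [96.3 96.9 97.9]
-11 11 [96.8 97.5 98.6]
-10 21 [96.8 97.4 98. ]
-9 12 [97.7 98.6 99. ]
-8 15 [96.2 98.3 99. ]
-7 18 [93.8 94.7 96.8]
-6 23 [89.9 91.8 93.2]
-5 11 [88.5 89.4 89.5]
-4 23 [85.9 86.5 87.4]
-3 11 [86.  86.6 88. ]
-2 10 [86.7 87.3 88. ]
-1 21 [86.3 87.  88. ]
0 10 [86.4 86.8 88. ]
1 10 [86.3 87.2 87.4]
2 22 [86.6 87.1 87.9]
3 11 [86.3 87.1 88.1]
4 11 [85.9 86.9 87.4]
5 22 [86.9 88.1 90.5]
6 11 [91.1 91.9 92.8]
7 19 [93.2 94.5 97.5]
8 15 [95.9 98.1 99.1]
9 11 [97.6 98.2 98.9]
10 22 [96.9 97.7 99.1]
11 11 [96.3 96.8 98.2]
12 16 [96.9 97.3 97.7]
13 6 [95.7 96.3 97.2]
14 22 [81.6 82.4 83.5]
15 11 [80.5 81.1 82.1]
16 11 [79.6 80.3 81.4]
```

```bash
python3 - <<'E'
from h import *
delta([506.6,9.4,356],82.3)
E
```

```text
cm [-0.5  -5.23  2.92] roll -0.09 yaw now 82.21
```

```bash
python3 -m creep '0 -0.1 -1.5 0.5 0;0 -0.3 -3 1 0;0 -0.4 -4.3 1.8 0;0 -0.5 -5.2 2.5 0;0 -0.5 -5.2 2.9 -0.1;0 -0.5 -5.2 2.9 -0.1;0 -0.5 -5.2 2.9 -0.1'
python3 - <<'E'
from look import *
s=sense();print(s["clock"],s["eef_pos"],s["tcp_rot"],s["contact_force"],s["opening"])
for n in("wrist","side"):
    im,d,c=look(n,n+"4")
    # adjuster cloud
    X=cloud(im,d,c);hsv=cv2.cvtColor(im,cv2.COLOR_BGR2HSV);H,S=hsv[...,0],hsv[...,1]
    p=proj([506.6,9.4,120],c).astype(int);print(n,p)
    w=50 if n=="wrist" else 40
    y0,x0=max(p[1]-w,0),max(p[0]-w,0)
    cv2.imwrite(f"pics/{n}4c.png",cv2.resize(im[y0:y0+2*w,x0:x0+2*w],(600,600),interpolation=cv2.INTER_CUBIC))
    near=(np.hypot(X[...,0]-506.6,X[...,1]-9.4)<30)&(d>0)&(X[...,2]>112)&(X[...,2]<225)
    for lo,hi in((112,122),(122,135),(135,160),(175,190),(190,220)):
        P=X[near&(X[...,2]>lo)&(X[...,2]<hi)]
        if len(P):print(lo,hi,len(P),np.percentile(P,[3,50,97],axis=0).round(1).tolist())
E
```

```text
clock: 6.3
eef_pos: [507.5, 9.1, 356.4]
tcp_rot: [-3.141, 0.001, 1.436]
contact_force: [0.2, -0.2, -0.1]
opening: 0.223
6.3 [507.51629377   9.12441581 356.39121281] [-3.14091102e+00  8.99774115e-04  1.43622319e+00] [ 0.22390063 -0.23458329 -0.14618388] 0.22316679919288412
wrist [320 209]
112 122 10 [[503.4, 8.4, 120.6], [504.0, 10.9, 121.5], [504.4, 13.5, 121.9]]
122 135 81 [[503.5, 8.2, 122.9], [504.1, 11.1, 129.1], [504.7, 13.6, 134.6]]
135 160 116 [[503.4, 8.0, 136.0], [504.0, 10.7, 144.1], [504.6, 13.4, 150.8]]
175 190 611 [[491.3, -1.1, 178.9], [492.9, 12.5, 185.0], [497.5, 25.3, 189.8]]
190 220 6208 [[491.8, -9.1, 191.7], [496.8, 11.4, 213.3], [520.1, 31.9, 219.9]]
side [322 198]
112 122 3 [[504.9, 6.8, 119.5], [505.7, 8.7, 120.8], [507.0, 10.7, 121.3]]
122 135 12 [[504.9, 4.8, 122.3], [508.6, 6.5, 127.2], [512.8, 12.3, 133.0]]
135 160 24 [[504.1, 5.0, 136.3], [506.8, 6.6, 148.5], [512.8, 12.5, 158.3]]
175 190 27 [[491.3, -7.2, 179.0], [494.9, 2.2, 184.7], [524.1, 20.3, 189.7]]
190 220 95 [[492.0, -14.4, 192.6], [496.9, -0.5, 205.9], [515.8, 23.3, 219.3]]
```

View pics/wrist4.png

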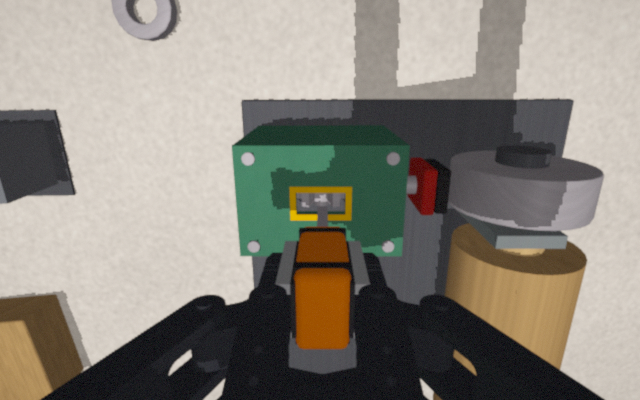

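View pics/side4c.png

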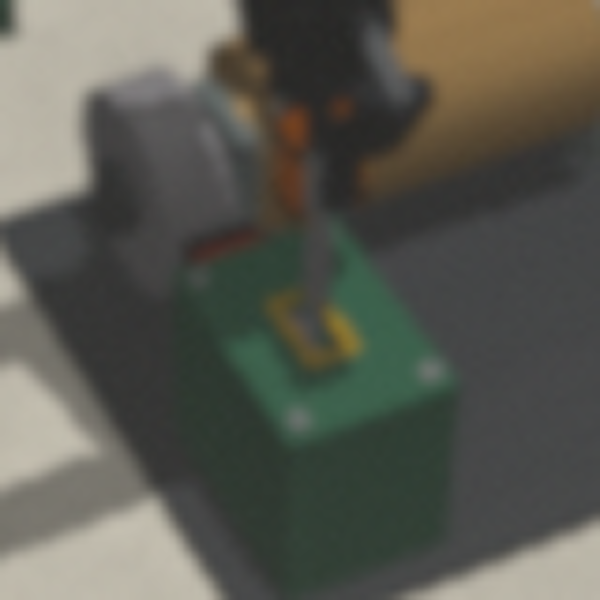

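```bash
python3 -m creep '0 -0.05 -0.15 0 0;0 -0.05 -0.15 0 0;0 -0.05 -0.15 0.4 0;0 -0.05 -0.15 0.8 0;0 -0.05 -0.15 1.2 0;0 -0.05 -0.15 1.5 0;0 -0.05 -0.15 1.8 0;0 -0.05 -0.15 2 0;0 -0.05 -0.15 2 0'
```

```text
clock: 7.3
eef_pos: [505.8, 8.9, 336.2]
tcp_rot: [-3.14, 0.001, 1.436]
contact_force: [0.7, 0.2, -1.9]
opening: 0.222
```

```bash
python3 -m creep '0 0 0 0.25 0;0 0 0 0.5 0;0 0 0 0.75 0;0 0 0 0.97 0;0 0 0 0.97 0;0 0 0 0.97 0'
```

```text
clock: 7.9
eef_pos: [505.8, 9.0, 326.4]
tcp_rot: [-3.14, 0.001, 1.437]
contact_force: [1.2, -0.4, -0.8]
opening: 0.224
```

```bash
python3 -m creep '0 0.1 0 0 0;0 0.2 0 0 0;0 0.3 0 0 0;0 0.35 0 0 0;0 0.35 0 0 0'; python3 -m creep '0 0.1 0 0 0;0 0.2 0 0 0;0 0.3 0 0 0'
```

```text
clock: 8.4
eef_pos: [506.3, 12.2, 326.4]
tcp_rot: [-3.14, 0.002, 1.437]
contact_force: [1.0, -5.1, -1.7]
opening: 0.222
clock: 8.7
eef_pos: [506.5, 14.9, 326.2]
tcp_rot: [-3.14, 0.002, 1.437]
contact_force: [-0.7, -4.8, -1.1]
opening: 0.219
```

```bash
python3 -m creep '0 0.1 0 0 0;0 0.2 0 0 0;0 0.3 0 0 0;0 0.4 0 0 0;0 0.4 0 0 0'
```

```text
clock: 9.2
eef_pos: [507.0, 18.8, 326.2]
tcp_rot: [-3.14, 0.003, 1.437]
contact_force: [-0.5, -4.6, -0.1]
opening: 0.223
```

```bash
python3 -m creep '0 -0.1 0 0 0;0 -0.1 0 -0.5 0;0 -0.1 0 -1.2 0;0 -0.1 0 -2 0;0 -0.1 0 -2.6 0;0 -0.6 0 -2.7 0;0 -1.2 0 -2.7 0;0 -1.8 0 -2.7 0;0 -2.05 0 -2.7 0;0 -2.05 0 -2.7 0;0 -2.05 0 -2.7 0'
cat > teeth.py <<'E'
from look import *
def teeth(tag):
    s=sense();print(s["clock"],s["eef_pos"].round(1),s["contact_force"].round(1))
    im,d,c=look("wrist",tag);X=cloud(im,d,c)
    a=np.radians(-7.7);R=np.array([[np.cos(a),-np.sin(a)],[np.sin(a),np.cos(a)]])
    L=(X[...,:2]-[506.6,9.4])@R; z=X[...,2]
    print("blade-TCP local",((s["eef_pos"][:2]-[506.6,9.4])@R).round(1))
    m=(L[...,0]<4)&(L[...,0]>-8)&(abs(L[...,1])<16)&(z<104)&(d>0)
    print([(b,int(np.median(z[k])),int(np.percentile(z[k],85))) for b in range(-16,17) for k in [m&(abs(L[...,1]-b)<.5)] if k.sum()>2])
    k=(z>112)&(z<150)&(abs(L[...,1])<22)&(abs(L[...,0])<12)&(d>0)
    if k.sum()>20: print("blade local y",np.median(L[k][:,1]).round(1),np.percentile(L[k][:,1],[3,97]).round(1),"x face",np.median(L[k][:,0]).round(1),"zmin",z[k].min().round(1))
    return im,c
E
python3 -c "
from teeth import *
im,c=teeth('w5');cv2.imwrite('pics/w5c.png',cv2.resize(im[120:270,230:430],(800,600),interpolation=cv2.INTER_CUBIC))"
```

```text
clock: 10.3
eef_pos: [504.3, -1.6, 353.1]
tcp_rot: [-3.139, 0.003, 1.437]
contact_force: [-0.3, 0.6, -1.1]
opening: 0.22
10.3 [504.3  -1.6 353.1] [-0.3  0.6 -1.1]
blade-TCP local [ -0.8 -11.2]
[(-16, 87, 87), (-15, 87, 87), (-14, 85, 86), (-13, 84, 85), (-12, 83, 84), (-11, 84, 85), (-10, 84, 84), (-9, 85, 86), (-8, 86, 86), (-7, 86, 86), (-6, 86, 87), (-5, 98, 99), (-4, 99, 99), (-3, 99, 99), (-2, 99, 99), (-1, 99, 99), (0, 99, 100), (1, 87, 88), (2, 87, 87), (3, 87, 87), (4, 86, 87), (5, 86, 87), (6, 86, 86), (7, 86, 87), (8, 85, 86), (9, 85, 85), (10, 85, 87), (11, 87, 89), (12, 89, 89), (13, 91, 91), (14, 92, 93), (15, 93, 94), (16, 95, 95)]
blade local y -10.6 [-13.1  -7.6] x face -4.9 zmin 117.4
```

View pics/w5c.png

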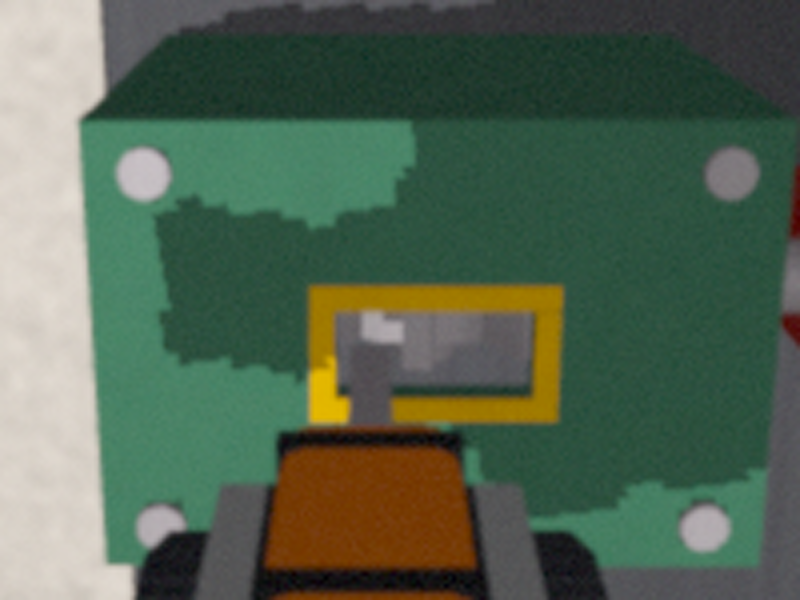

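```bash
python3 -m creep '0 0.03 0 0.5 0;0 0.03 0 1.0 0;0 0.03 0 1.4 0;0 0.03 0 1.8 0;0 0.03 0 2.2 0;0 0.03 0 2.5 0;0 0.03 0 2.68 0;0 0.03 0 2.68 0'; python3 -m creep '0 0.1 0 0 0;0 0.2 0 0 0;0 0.3 0 0 0;0 0.4 0 0 0;0 0.5 0 0 0;0 0.6 0 0 0;0 0.6 0 0 0'
```

```text
clock: 11.15
eef_pos: [504.2, -1.2, 326.1]
tcp_rot: [-3.139, 0.003, 1.437]
contact_force: [0.5, 0.3, -1.2]
opening: 0.223
clock: 11.85
eef_pos: [505.1, 4.7, 326.2]
tcp_rot: [-3.139, 0.003, 1.437]
contact_force: [0.0, -4.8, 2.4]
opening: 0.22
```

```bash
python3 -m creep '0 0.1 0 0 0;0 0.2 0 0 0;0 0.3 0 0 0;0 0.4 0 0 0;0 0.5 0 0 0;0 0.6 0 0 0;0 0.7 0 0 0;0 0.7 0 0 0'; for i in 1; do python3 -m creep '0 0.1 0 0 0;0 0.15 0 0 0;0 0.15 0 0 0'; done
```

```text
clock: 12.65
eef_pos: [506.0, 11.7, 326.0]
tcp_rot: [-3.139, 0.003, 1.437]
contact_force: [0.1, -4.4, -2.8]
opening: 0.222
clock: 12.95
eef_pos: [506.1, 13.2, 325.8]
tcp_rot: [-3.139, 0.003, 1.437]
contact_force: [-0.6, -5.0, -1.6]
opening: 0.22
```

```bash
python3 -m creep '0 0.1 0 0 0;0 0.15 0 0 0;0 0.15 0 0 0'
```

```text
clock: 13.25
eef_pos: [506.2, 14.8, 325.7]
tcp_rot: [-3.139, 0.003, 1.437]
contact_force: [-0.5, -4.2, -1.4]
opening: 0.222
```

```bash
python3 -m creep '0 0.1 0 0 0;0 0.15 0 0 0;0 0.15 0 0 0'
```

```text
clock: 13.55
eef_pos: [506.4, 16.2, 325.6]
tcp_rot: [-3.138, 0.003, 1.437]
contact_force: [-0.4, -4.8, -1.4]
opening: 0.225
```

```bash
python3 -m creep '0 0.1 0 -0.02 0;0 0.15 0 -0.04 0;0 0.15 0 -0.04 0'
```

```text
clock: 13.85
eef_pos: [506.5, 17.8, 326.0]
tcp_rot: [-3.138, 0.003, 1.437]
contact_force: [-1.7, -4.9, -0.6]
opening: 0.223
```

```bash
python3 -m creep '0 0.1 0 0 0;0 0.15 0 0 0;0 0.15 0 0 0'
```

```text
clock: 14.15
eef_pos: [506.7, 19.3, 326.0]
tcp_rot: [-3.138, 0.003, 1.437]
contact_force: [-0.4, -4.3, -0.3]
opening: 0.222
```

Still at turning drag (about 5 N) after 1.4 teeth. Next tooth.

```bash
python3 -m creep '0 -0.1 0 0 0;0 -0.1 0 -0.5 0;0 -0.1 0 -1.2 0;0 -0.1 0 -2 0;0 -0.1 0 -2.6 0;0 -0.6 0 -2.7 0;0 -1.2 0 -2.7 0;0 -1.8 0 -2.7 0;0 -2.05 0 -2.7 0;0 -2.05 0 -2.7 0;0 -2.05 0 -2.7 0'
python3 -c "
from teeth import *
im,c=teeth('w6');cv2.imwrite('pics/w6c.png',im[100:260,200:480])"
```

```text
clock: 15.25
eef_pos: [504.0, -1.1, 352.9]
tcp_rot: [-3.138, 0.003, 1.437]
contact_force: [0.3, -0.4, -1.4]
opening: 0.224
15.25 [504.   -1.1 352.9] [ 0.3 -0.4 -1.4]
blade-TCP local [ -1.2 -10.7]
[(-16, 89, 89), (-15, 87, 89), (-14, 86, 87), (-13, 85, 86), (-12, 84, 84), (-11, 84, 85), (-10, 85, 85), (-9, 85, 85), (-8, 85, 86), (-7, 85, 86), (-6, 86, 86), (-5, 86, 87), (-4, 99, 99), (-3, 99, 99), (-2, 99, 99), (-1, 99, 99), (0, 99, 99), (2, 87, 87), (3, 87, 87), (4, 86, 87), (5, 86, 87), (6, 86, 86), (7, 85, 86), (8, 86, 86), (9, 85, 85), (10, 84, 85), (11, 87, 88), (12, 88, 90), (13, 90, 91), (14, 91, 92), (15, 92, 93), (16, 94, 103)]
blade local y -10.1 [-12.7  -7.2] x face -5.5 zmin 116.8
```

View pics/w6.png

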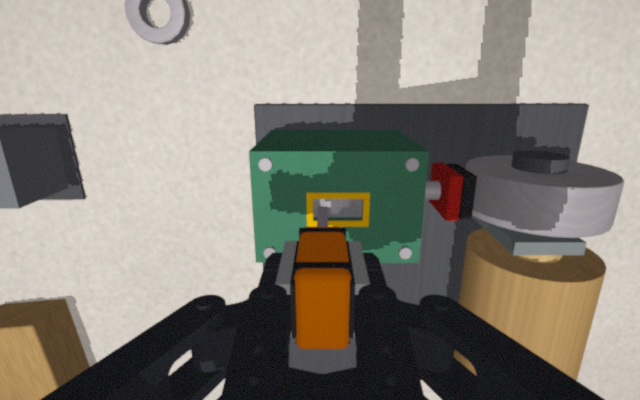

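```bash
python3 -m creep '0 0 0.08 0.5 0;0 0 0.08 1.0 0;0 0 0.08 1.4 0;0 0 0.08 1.8 0;0 0 0.08 2.2 0;0 0 0.08 2.5 0;0 0 0.08 2.67 0;0 0 0.08 2.67 0'; python3 -m creep '0 0.1 0 0 0;0 0.2 0 0 0;0 0.3 0 0 0;0 0.4 0 0 0;0 0.4 0 0 0'
```

```text
clock: 16.1
eef_pos: [504.7, -1.1, 326.0]
tcp_rot: [-3.137, 0.003, 1.437]
contact_force: [0.4, 0.6, -1.3]
opening: 0.219
clock: 16.6
eef_pos: [505.3, 2.7, 326.2]
tcp_rot: [-3.138, 0.004, 1.437]
contact_force: [-1.6, -3.8, 1.3]
opening: 0.224
```

```bash
python3 -m creep '0 0.1 0 0 0;0 0.15 0 0 0;0 0.15 0 0 0'
```

```text
clock: 16.9
eef_pos: [505.5, 4.1, 326.3]
tcp_rot: [-3.138, 0.004, 1.438]
contact_force: [-1.1, -5.5, 1.8]
opening: 0.222
```

```bash
python3 -m creep '0 0.1 0 0 0;0 0.15 0 0 0;0 0.15 0 0 0'
```

```text
clock: 17.2
eef_pos: [505.7, 5.7, 326.3]
tcp_rot: [-3.138, 0.004, 1.438]
contact_force: [-1.7, -4.1, 1.7]
opening: 0.222
```

```bash
python3 -m creep '0 0.1 0 0 0;0 0.15 0 0 0;0 0.15 0 0 0'
```

```text
clock: 17.5
eef_pos: [505.9, 7.2, 326.3]
tcp_rot: [-3.138, 0.004, 1.438]
contact_force: [-0.8, -4.4, 2.4]
opening: 0.218
```

```bash
python3 -m creep '0 0.1 0 0 0;0 0.15 0 0 0;0 0.15 0 0 0'
```

```text
clock: 17.8
eef_pos: [506.1, 8.8, 326.2]
tcp_rot: [-3.138, 0.004, 1.438]
contact_force: [-0.7, -4.8, 1.4]
opening: 0.223
```

```bash
python3 -m creep '0 0.1 0 0 0;0 0.15 0 0 0;0 0.15 0 0 0'
```

```text
clock: 18.1
eef_pos: [506.3, 10.4, 326.1]
tcp_rot: [-3.138, 0.004, 1.438]
contact_force: [-0.6, -4.8, -0.5]
opening: 0.223
```

```bash
python3 -m creep '0 0.1 0 0 0;0 0.15 0 0 0;0 0.15 0 0 0'
```

```text
clock: 18.4
eef_pos: [506.5, 11.9, 326.0]
tcp_rot: [-3.137, 0.004, 1.438]
contact_force: [0.3, -3.8, -1.5]
opening: 0.22
```

```bash
python3 -m creep '0 0.1 0 0 0;0 0.15 0 0 0;0 0.15 0 0 0'
```

```text
clock: 18.7
eef_pos: [506.6, 13.4, 325.8]
tcp_rot: [-3.137, 0.004, 1.438]
contact_force: [-0.6, -4.6, -0.7]
opening: 0.222
```

```bash
python3 -m creep '0 0.1 0 0 0;0 0.15 0 -0.02 0;0 0.15 0 -0.02 0'
```

```text
clock: 19.0
eef_pos: [506.7, 14.9, 326.0]
tcp_rot: [-3.137, 0.004, 1.438]
contact_force: [-0.4, -4.7, -1.1]
opening: 0.23
```

```bash
python3 -m creep '0 0.1 0 0 0;0 0.15 0 -0.02 0;0 0.15 0 -0.02 0'
```

```text
clock: 19.3
eef_pos: [506.8, 16.4, 326.1]
tcp_rot: [-3.137, 0.004, 1.438]
contact_force: [-0.8, -5.5, -1.0]
opening: 0.221
```

```bash
python3 -m creep '0 0.1 0 0 0;0 0.15 0 -0.02 0;0 0.15 0 -0.02 0'
```

```text
clock: 19.6
eef_pos: [506.9, 17.5, 326.3]
tcp_rot: [-3.136, 0.005, 1.438]
contact_force: [-1.4, -7.8, -1.5]
opening: 0.223
```

```bash
python3 -m creep '0 0.1 0 0 0;0 0.15 0 0 0;0 0.15 0 0 0'
```

```text
clock: 19.9
eef_pos: [507.0, 18.4, 326.2]
tcp_rot: [-3.136, 0.007, 1.439]
contact_force: [0.2, -9.9, -1.0]
opening: 0.22
```

```bash
python3 -m creep '0 0.03 0 0 0;0 0.05 0 0 0;0 0.05 0 0 0'
```

```text
clock: 20.2
eef_pos: [507.0, 18.5, 326.2]
tcp_rot: [-3.136, 0.008, 1.439]
contact_force: [-0.0, -8.0, -1.2]
opening: 0.22
```

```bash
python3 -m creep '0 0.03 0 0 0;0 0.03 0 0 0;0 0.03 0 0 0'
```

```text
clock: 20.5
eef_pos: [507.0, 18.5, 326.2]
tcp_rot: [-3.136, 0.009, 1.44]
contact_force: [-0.4, -6.5, 0.2]
opening: 0.22
```

```bash
python3 -m creep '0 0.1 0 0 0;0 0.15 0 0 0;0 0.15 0 0 0'
```

```text
clock: 20.8
eef_pos: [507.1, 19.4, 326.1]
tcp_rot: [-3.136, 0.011, 1.44]
contact_force: [-0.4, -10.3, -2.1]
opening: 0.223
```

```bash
python3 -m creep '0 0.1 0 0 0;0 0.1 0 0 0;0 0.1 0 0 0;0 0.1 0 0 0;0 0.1 0 0 0'; python3 -c "
from teeth import *
im,c=teeth('w7')"
```

```text
clock: 21.3
eef_pos: [507.2, 19.7, 326.1]
tcp_rot: [-3.136, 0.012, 1.441]
contact_force: [-0.1, -10.1, -1.3]
opening: 0.223
21.3 [507.2  19.7 326.1] [ -0.1 -10.1  -1.3]
blade-TCP local [-0.8 10.3]
[(-16, 85, 86), (-15, 85, 85), (-14, 83, 84), (-13, 83, 83), (-12, 83, 84), (-11, 84, 84), (-10, 84, 85), (-9, 85, 85), (-7, 98, 99), (-6, 98, 99), (-5, 99, 99), (-4, 98, 99), (-3, 99, 99), (-2, 98, 100), (-1, 92, 94), (0, 86, 87), (1, 87, 87), (2, 86, 87), (3, 87, 87), (4, 87, 87), (5, 87, 87), (12, 92, 93), (13, 94, 94), (14, 95, 96), (15, 96, 96), (16, 95, 95)]
blade local y 8.9 [ 6.1 11.6] x face -5.4 zmin 112.0
```

View pics/w7.png

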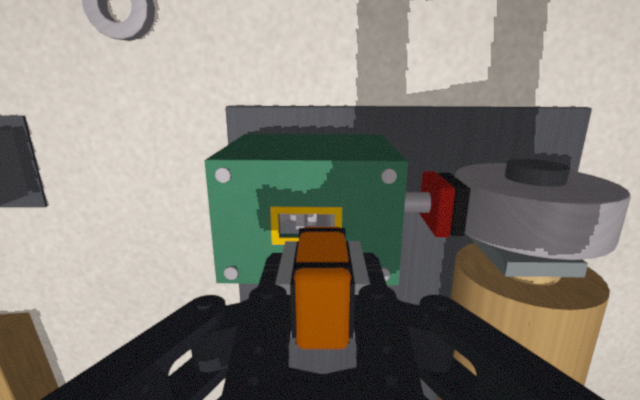

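```bash
python3 -m creep '0 0.1 0 0 0;0 0.11 0 0 0;0 0.11 0 0 0;0 0.11 0 0 0;0 0.11 0 0 0'
```

```text
clock: 21.85
eef_pos: [507.3, 20.1, 326.1]
tcp_rot: [-3.136, 0.014, 1.442]
contact_force: [-0.4, -10.2, -1.9]
opening: 0.222
```

```bash
python3 -m creep '0 -0.2 0 0 0;0 -0.3 0 0 0;0 -0.35 0 -0.3 0;0 -0.35 0 -0.8 0;0 -0.35 0 -1.4 0;0 -0.35 0 -2 0;0 -0.35 0 -2.6 0;0 -0.35 0 -4 0;0 -0.35 0 -5.5 0;0 -0.35 0 -5.9 0;0 -0.35 0 -5.9 0'
python3 - <<'E'
from teeth import *
im,c=teeth('w8')
s=sense();X=None
q=np.load('pics/w8.npz');X=cloud(q['im'],q['d'],c);z=X[...,2];t=s["eef_pos"]
L=X-t;k=(abs(L[...,0])<25)&(abs(L[...,1])<25)&(q['d']>0)
for lo,hi in((-236,-225),(-225,-212),(-212,-200),(-200,-185)):
    P=L[k&(L[...,2]>lo)&(L[...,2]<hi)]
    if len(P):print(lo,len(P),np.percentile(P,[3,50,97],axis=0).round(1).tolist())
delta([458.9,-263.5,385],82.8)
E
```

```text
clock: 22.95
eef_pos: [507.4, 17.5, 385.9]
tcp_rot: [-3.138, 0.014, 1.442]
contact_force: [0.1, -0.1, -0.8]
opening: 0.221
22.95 [507.4  17.5 385.9] [ 0.1 -0.1 -0.8]
blade-TCP local [-0.3  8.1]
[(-16, 103, 103), (-15, 85, 85), (-14, 83, 84), (-13, 83, 83), (-12, 83, 83), (-11, 84, 84), (-10, 84, 84), (-9, 84, 85), (-8, 85, 85), (-7, 98, 99), (-6, 98, 99), (-5, 99, 99), (-4, 99, 99), (-3, 99, 100), (-2, 99, 100), (-1, 94, 96), (0, 87, 88), (1, 87, 88), (2, 87, 87), (3, 86, 87), (4, 86, 87), (5, 86, 87), (6, 86, 87), (7, 86, 86), (8, 85, 86), (9, 87, 87), (10, 88, 89), (11, 90, 90), (12, 92, 93), (13, 94, 95), (14, 96, 96), (15, 96, 96)]
-236 61 [[-5.0, -3.7, -235.2], [-4.3, -0.8, -230.4], [-3.7, 1.6, -225.3]]
-225 79 [[-4.9, -3.5, -224.8], [-4.4, -1.1, -218.6], [-3.7, 1.6, -213.1]]
-212 65 [[-5.0, -3.8, -211.7], [-4.3, -1.1, -207.9], [-3.7, 1.6, -204.7]]
cm [-28.48  -1.16   0.42] roll -0.21 yaw now 82.59
```

View pics/w8.png

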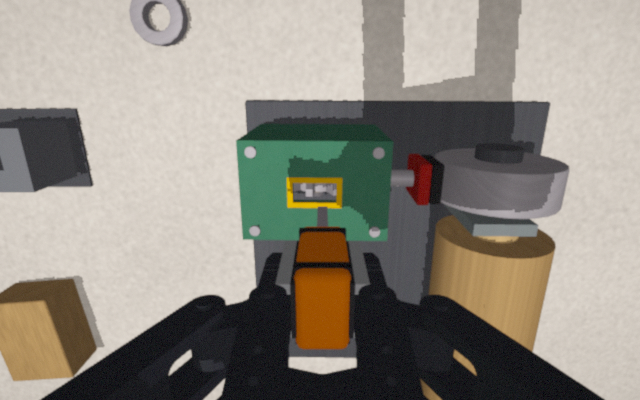

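```bash
python3 -m creep '0 -3 0 0 0;0 -7 -0.2 0 0;0 -11 -0.5 0 0;0 -15.5 -0.7 0.2 0;0 -20 -0.9 0.3 0;0 -24 -1.1 0.4 0;0 -27 -1.2 0.4 -0.2;0 -28.4 -1.2 0.4 -0.2;0 -28.4 -1.2 0.4 -0.2;0 -28.4 -1.2 0.4 -0.2;0 -28.4 -1.2 0.4 -0.2'
python3 - <<'E'
from h import *
s=sense();print(s["eef_pos"],s["tcp_rot"]);delta([458.6,-262.5,312],82.8)
E
```

```text
clock: 24.1
eef_pos: [458.8, -261.5, 384.9]
tcp_rot: [-3.136, 0.013, 1.446]
contact_force: [-0.1, 0.7, -0.7]
opening: 0.22
[ 458.78255345 -261.53253269  384.86117583] [-3.13579358  0.01320934  1.44591254]
cm [-0.    0.04  7.29] roll 0.04 yaw now 82.84
```

```bash
python3 -m creep '0 0 0.04 2 0;0 0 0.04 4 0;0 0 0.04 5.5 0;0 0 0.04 6.7 0;0 0 0.04 7.3 0;0 0 0.04 7.3 0;0 0 0.04 7.3 0'
python3 - <<'E'
from look import *
im,d,c=look("wrist","w9");s=sense();t=s["eef_pos"];print(t,s["tcp_rot"])
X=cloud(im,d,c);z=X[...,2];k=(d>0)&(abs(X[...,0]-458.8)<45)&(abs(X[...,1]+263.4)<45)
P=X[k&(z>56)&(z<64)];r=cv2.minAreaRect(P[:,:2].astype(np.float32));print("holder",len(P),[np.round(q,1) for q in r])
for lo,hi in((66,85),(85,110)):
    P=X[k&(z>lo)&(z<hi)&(abs(X[...,0]-458.8)<9)&(abs(X[...,1]+263.4)<9)]
    if len(P):print(lo,len(P),np.percentile(P,[3,50,97],axis=0).round(1).tolist())
delta([458.6,-262.5,262],82.8)
E
```

```text
clock: 24.8
eef_pos: [459.0, -262.4, 312.3]
tcp_rot: [-3.136, 0.013, 1.446]
contact_force: [0.8, -0.1, -1.2]
opening: 0.226
[ 458.99325193 -262.53502349  312.54470781] [-3.13680022  0.01361798  1.44613499]
holder 5494 [array([ 458.5, -263.7]), array([56.2, 56.4]), np.float64(83.1)]
66 50 [[453.6, -266.1, 76.1], [454.1, -263.4, 81.1], [454.6, -260.7, 84.5]]
85 157 [[453.6, -266.1, 85.8], [454.1, -263.4, 97.5], [454.8, -260.7, 106.6]]
cm [ 0.07 -0.02  5.05] roll 0.06 yaw now 82.86
```

View pics/w9.png

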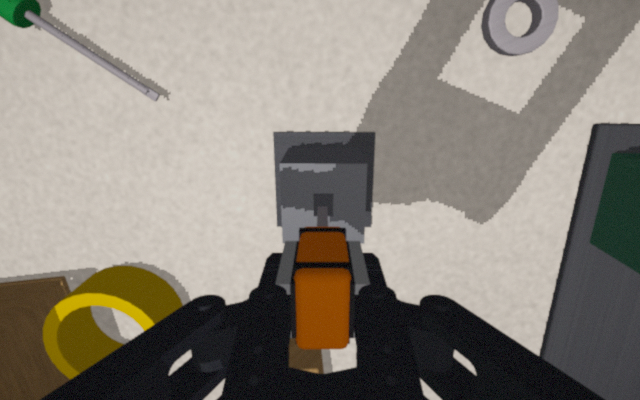

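The blade is vertical and centred over the pocket mouth at (323,203). Lowering it.

```bash
python3 -m creep '0 0.01 0 1 0;0 0.03 0 2 0;0 0.05 0 3 0;0 0.06 0 4 0;0 0.07 0 5 0;0 0.07 0 5 0' && python3 -m creep '0 0.01 0 0.8 0;0 0.02 0 1.4 0;0 0.03 0 1.8 0;0 0.03 0 1.8 0;0 0.03 0 1.8 0'
```

```text
clock: 25.45
eef_pos: [458.2, -262.2, 260.8]
tcp_rot: [-3.134, 0.013, 1.446]
contact_force: [0.1, 0.8, -2.0]
opening: 0.22
clock: 25.95
eef_pos: [458.1, -262.1, 242.8]
tcp_rot: [-3.134, 0.012, 1.446]
contact_force: [-0.0, -0.4, -1.5]
opening: 0.224
```

```bash
python3 -m creep '0 0 0 0.06 0;0 0 0 0.1 0;0 0 0 0.1 0'
```

```text
clock: 26.25
eef_pos: [458.1, -262.2, 242.0]
tcp_rot: [-3.134, 0.013, 1.446]
contact_force: [0.4, 0.3, -0.8]
opening: 0.218
```

```bash
python3 -m creep '60 0 0 0 0;60 0 0 0 0;60 0 0 0 0;60 0 0 0 0;60 0 0 0 0;60 0 0 0 0;100 0 0 -1 0;100 0 0 -3 0;100 0 0 -6 0;100 0 0 -9 0;100 0 0 -13 0;100 0 0 -13 0;100 0 0 -13 0'
python3 - <<'E'
from look import *
im,d,c=look("wrist","w10");s=sense();print(s["clock"],s["eef_pos"],s["contact_force"])
X=cloud(im,d,c);z=X[...,2];n=(d>0)&(abs(X[...,0]-458.8)<40)&(abs(X[...,1]+263.4)<40)
for lo,hi in((56,64),(100,115)):
    P=X[n&(z>lo)&(z<hi)];r=cv2.minAreaRect(P[:,:2].astype(np.float32));print(len(P),np.median(P[:,2]),[np.round(q,1) for q in r])
look("top","top10")
E
```

```text
clock: 27.55
eef_pos: [459.4, -260.7, 373.3]
tcp_rot: [-3.137, 0.014, 1.446]
contact_force: [-0.4, 0.4, -0.8]
opening: 0.995
27.6 [ 458.98141081 -260.47708622  372.08512096] [-0.20187913  0.14746905 -1.0229331 ]
3031 60.25319967300182 [array([ 458.4, -263.6]), array([56.1, 55.9]), np.float64(83.0)]
1240 104.98711790677405 [array([ 457.2, -262.9]), array([20.1, 32.4]), np.float64(83.5)]
```

View pics/w10.png

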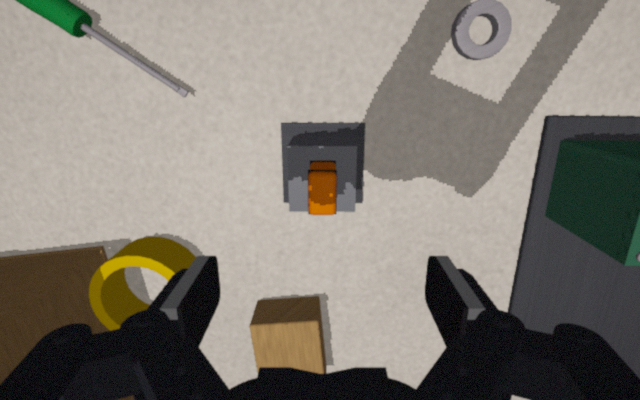

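View pics/top10.png

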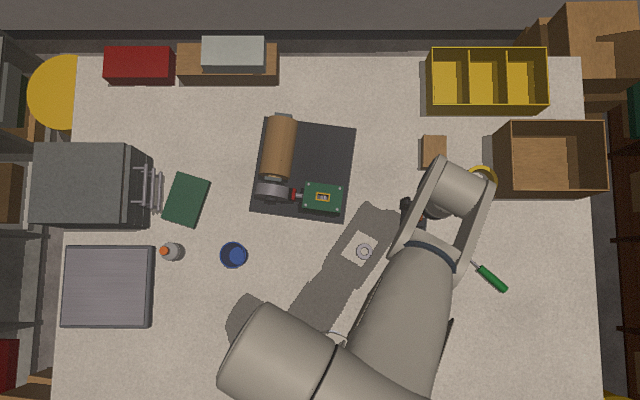

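```bash
python3 - <<'E'
from h import *
a=np.radians(-7.7);R=np.array([[np.cos(a),-np.sin(a)],[np.sin(a),np.cos(a)]])
for t in("w3","w8"):
    q=np.load(f"pics/{t}.npz");c=camera_info("wrist");c["world_to_cam"]=q["W"];X=cloud(q["im"],q["d"],c)
    L=(X[...,:2]-[506.6,9.4])@R;z=X[...,2];V=cv2.cvtColor(q["im"],cv2.COLOR_BGR2HSV)
    for n,m in(("red",((V[...,0]<6)|(V[...,0]>174))&(V[...,1]>150)),("dark",(V[...,2]<60))):
        k=m&(z>80)&(z<90)&(L[...,1]>60)&(L[...,1]<102)&(abs(L[...,0])<16)&(q["d"]>0)
        if k.any():print(t,n,k.sum(),np.percentile(L[k][:,1],[1,50,99]).round(1),np.median(z[k]).round(1))
E
```

```text
w3 red 662 [71.3 75.5 82.8] 86.9
w3 dark 547 [82.7 86.3 91. ] 85.1
w8 red 568 [80.5 84.5 92. ] 87.1
w8 dark 449 [ 91.8  95.3 100. ] 85.1
```

```bash
python3 -c "
from rig import *
s=sense();print(s['clock'],s['contact_force'],s['opening']);print(sign_off())"
```

```text
27.65 [-0.37795454 -0.30805007 -0.30952248] 0.9969142256417844
the job is handed in; nothing more can be done
None
```

The brake is set and the adjuster bar is back in its holder. I handed the job in at 27.65 s of the 67 s allowed. The hand-in reports no verdict.

- **Adjusting:** I drew the bar out and turned the star wheel about 2.3 teeth in three strokes through the slot. Turning drag was about 5 N. The wheel then came up solid, and I held it at about 10 N for roughly half a second, twice.
- **Brake:** The camera shows the shoe moved about 9.2 mm, and its black lining ends at about y = 100 mm, which is the drum's rim. The wheel had not turned back by the time the blade was withdrawn. The shoe's force on the drum is not measured directly. I infer it from the force on the tooth.
- **Bar:** It is released in the holder with its top at z = 105 mm, which means it is seated. It sits about 1.5 mm from the pocket's axis.
- **Other things:** The bystanders I could see looked unmoved. The arm partly hid the tape roll and screwdriver in the last top view, but the wrist picture shows both. The gripper is clear and touching nothing.
- **Two readings that drifted:** The bar tilted slightly in the grip, by about 2 mm at the blade, during the final push. Because of this the force fell from 10 N to 6.5 N between pushes, and I built it up again. The blade measured vertical again before I put it back.

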